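Slide the loaded bottle board into the notches of its bench rack

ROBOT

A 6-joint arm with a two-finger parallel gripper is mounted at the origin on the work surface. World frame = base frame: x ahead of the robot, y to its left, z up, the work surface at z = 0. Lengths are in mm, angles in rad, forces in N, time in s.
With the tool pointing down it reaches from about 350 to 775 mm from the base axis. Payload 7.3 kg.
Tool frame: the origin (TCP) lies at the very end of the fingers, on their centre line; the grasp point (between the pads) lies 19 mm behind it; z points along the fingers, y is the line along which they close (so a half turn about z gives the same grasp; the last joint's range is limited). The gripper opens to 92 mm and grips with 3 to 60 N. Pads are 19 mm wide; open, the fingers measure 130 mm over their backs; the gripper's body (75 mm by 190 mm) begins 47 mm behind the grasp point.
Start: joints at [1.196, 0.342, 1.524, -0, 1.275, -0.146], TCP at [119.058, 511.341, 226.741] pointing down, gripper open.
Joint ranges: [-2.53, 2.53], [-0.77, 2.02], [0.04, 2.7], [-1, 4.14], [0.28, 2.66], [-3.11, 3.11]. Speed limits (rad/s): [2.57, 2.57, 3.14, 3.14, 3.14, 3.14].

INTERFACE

Orientations are given as [roll, pitch, yaw] about the fixed x, y, z axes, in that order (R = Rz(yaw) Ry(pitch) Rx(roll)).
In Python, from plant import bot gives the robot as it stands.
- The arm moves only by the tool jog_arm, never from a script. Its argument "targets" is a list of rows, each an object with "xyz": the shift along the tool's x, y, z as a fraction of full scale, a list of three; "spin": the turn about the tool's z as a fraction of full scale. In form: [{"xyz": [x, y, z], "spin": spin}, ...]. A call has exactly 10 rows; each row shifts and turns the commanded pose from where the row before left it, along the tool's axes as they then stand; what a row does not reach is not made up. Full scale, the value 1, is 80 mm for a shift and 0.1 rad for a turn. A row lasts 1/8 s, in which the tool goes at most 62.5 mm and 10.7 degrees, less where a joint would pass 70% of its speed; a pose out of reach is approached as far as the arm can. A call with a number of a shift or a turn outside -1 to 1 is refused whole. A call with a gripper value outside its range is refused whole. "gripper" is the opening in per cent of the stroke, from 0 (shut) to 100 (fully open), set as the call begins (left out, the last holds). The fingers move at their own pace and stop on an object; the grip force is fixed at half the most. Time passes only in rows, so rows that do not move let the fingers close, or fill a call up. It gives the time, the measured TCP pose, the force, the opening and the grip force at its end, in the units of the state.
- bot.get_obs(): the state, without advancing time (a new reading comes with each control period).
- bot.capture(name): name is "scene" or "top" or "wrist"; returns the picture (400x640x3 uint8, blue, green, red); there is no depth.
- bot.get_calibration(name): a dict with "vfov" (degrees; the focal length in pixels is half the picture's height over the tangent of half this angle, whatever the lens; pixels are square), "cx", "cy" (the principal point, pixels), "k1" (the pictures are not rectified: a ray, as slopes to the right and down, at radius r is drawn at 1 + k1 r^2 times it, then the intrinsics apply), "eye" and "rotation" of the camera in the world. Camera axes: x right, y down, z forward; pixel columns grow to the right and rows downward; lengths in mm; the calibration is good to about 2 mm. A picture is of the moment at which its call begins: read the wrist's pose just before it. get_calibration takes no time and is no camera call; for the wrist camera it gives the pose at the moment of the call.
- bot.close_job(): hands the job in; it is judged then, once.
The state is a dict: "time": time; "joint_positions": joint angles; "dq": joint speeds; "tau": joint torques, N m; "tool_pos": TCP position; "tcp_rot": TCP orientation; "contact_force": force on the tool from outside, world axes, zero at the start; "moment": the same for the moment, N m; "grip_width": finger opening in mm; "finger_force": force on a finger pad.
Only numpy, scipy, OpenCV 4.12 (cv2) and the standard library are available. Lean on these libraries where they do the work, as an engineer would, in place of code of your own. Each camera call takes 0.05 s, during which the arm holds its last target. There are 200 camera calls.

TASK

With the fingertips, gently push the white bottle board along the rails of its rack by its orange edge, toward the rack's blue end, until it drops into the locating notches and lies flat and flush on the rails; stop there, without ramming it on against the notch walls. The two bottles must ride along upright on the board without being touched. Nothing is to be lifted, and everything else on the bench stays where it is.

Things in the scene. Friction and masses are not known exactly. Their poses are not given: they have to be found in the camera images.
- rack: Fixed bench rack, 420 x 236 x 70 mm: base plate 6 mm thick, two aluminium rails (tops 60 mm above the bench, inner faces 124 mm apart, open between), side guides standing 10 mm above the rails. Origin: centre of its underside. x axis along the rails to the blue end, the way the board is pushed; z up. Rail notches 9 mm deep, 24 mm long. The end away from the blue one is open.
- home (a point): Point on the rack where the board's origin lies when home: 70 mm from the rack's centre toward the blue end, at rail-top height (60 mm above the bench). Same axes as the rack. All four lugs of the board reach their notches together there; the board drops 6 mm to lie flat on the rails, with about 4 mm of play either way along them; the far notch walls stop it.
- board: Loose white board, panel 220 (along the rails) x 200 x 12 mm, about 0.6 kg, 2 mm of play to each side guide. Origin: centre of the panel's underside; x toward the blue end, z up. Four lugs (6 mm tall, 16 mm long) ride on the rails, so the underside starts 6 mm above them. It starts 90 to 155 mm short of home; sliding it takes roughly 3 to 12 N.
- push_face (a point): Centre of the upright orange face at the board's rear edge (110 mm behind the board's origin, 1 mm below the panel's underside), facing away from the blue end. The face is 26 mm tall (from 14 mm below the underside up to the top) and 100 mm wide, free from behind and above; push it toward the blue end.
- amber_bottle: Loose amber bottle with black cap standing on the board, 46 mm diameter, 85 mm tall, 0.12 kg, on the board's front half, its axis at least 20 mm ahead of the board's centre. Origin: centre of its underside. Not to be touched.
- clear_bottle: Loose clear jar with blue cap standing on the board, 46 mm diameter, 80 mm tall, 0.12 kg, on the board's front half like the other. Origin: centre of its underside. Not to be touched.
- flask: Bystander: amber volumetric flask, 80 mm wide, 170 mm tall, standing on the bench beside the rack on the side away from the robot. Origin: centre of its underside.
- beaker: Bystander: glass beaker, 64 mm wide, 75 mm tall, beside the rack on the side away from the robot. Origin: centre of its underside.
- tip_box: Bystander: blue pipette-tip box 120 x 80 x 57 mm, on the bench to the robot's right. Origin: centre of its underside.
- dropper: Bystander: small amber dropper bottle, 38 mm wide, 75 mm tall, on the bench to the robot's left. Origin: centre of its underside.
- dish: Bystander: white porcelain bowl, 90 mm wide, 45 mm tall, on the bench to the robot's left. Origin: centre of its underside.

How it is judged (in metres and radians):
At the end, for the whole second after the job is handed in: Board within 8 mm of home along the rails, 6 mm across, underside under 2 mm above the rail tops, level within 0.02 rad, at rest; both bottles stand on it upright (0.1 rad), at rest; bystanders within 20 mm of their starts (x of board in the frame of home between -0.008 and 0.008 m and y of board in the frame of home between -0.006 and 0.006 m and z of board in the frame of home between -0.004 and 0.002 m and angle between board's own z axis and vertical below 0.02 rad and linear speed of each of board, amber_bottle, clear_bottle below 0.02 m/s and angle between each of amber_bottle, clear_bottle's own z axis and vertical below 0.1 rad and z of amber_bottle in the frame of board between 0.005 and 0.02 m and z of clear_bottle in the frame of board between 0.005 and 0.02 m and distance of each of flask, beaker, tip_box, dropper, dish from where it was at the start of the episode below 0.02 m); the robot touches nothing.
It fails at once if the board is rammed: the robot pushes on it with over 40 N (contact force between any of the fingers, the arm and board above 40 N).
It fails at once if the board is lifted or tipped: its underside more than 15 mm above its riding height, or tilted over 0.15 rad (z of board in the frame of home above 0.021 m or angle between board's own z axis and vertical above 0.15 rad).
It fails at once if a bottle on the board is touched by the robot (over 0.5 N) (contact force between any of the fingers, the arm and amber_bottle above 0.5 N or contact force between any of the fingers, the arm and clear_bottle above 0.5 N).
It fails at once if a bottle topples (over 0.5 rad) or is lifted off the board by more than 15 mm (angle between any of amber_bottle, clear_bottle's own z axis and vertical above 0.5 rad or z of any of amber_bottle, clear_bottle in the frame of board above 0.027 m).
It fails at once if a bystander on the bench is moved by more than 20 mm (distance of any of flask, beaker, tip_box, dropper, dish from where it was at the start of the episode above 0.02 m).
It also fails if it takes over 42 s, if anything falls off the work surface, if the arm or the gripper's body presses on something with over 40 N, if the wrist force passes 120 N, or if a joint passes its speed limit or range.

## Working session

There is one attempt and no reset: what is moved stays moved. The work goes in short steps, Python scripts to look and compute and a tool call to move; the robot and the scene stay as the last step left them, time stands still between calls to the robot, and variables do not carry over. Pictures are saved under pics/ and viewed, at most 10 in all, crops included, and the job is handed in when it is done.

Besides the shell and the picture viewer there is one more tool, called as a command line: name --argument value ..., lists and objects as JSON in quotes. jog_arm: Moves the arm, as the interface text tells. Shift numbers are shares of 80 mm and turn numbers shares of 0.1 rad, none past 1 either way. Its arguments: {"type":"object","properties":{"targets":{"type":"array","items":{"type":"object","properties":{"xyz":{"type":"array","items":{"type":"number"}},"spin":{"type":"number"}}}},"gripper":{"type":"number"}},"required":["targets"]}

```bash
mkdir -p pics; cat > h.py <<'E'
from plant import bot
import numpy as np, cv2
def snap(n,f):
    im=bot.capture(n); cv2.imwrite('pics/'+f,im); return im
def ray(c,u,v):
    f=200/np.tan(np.radians(c['vfov'])/2); p=np.array([(u-c['cx'])/f,(v-c['cy'])/f]); q=p.copy()
    for _ in range(20): q=p/(1+c['k1']*(q@q))
    return np.array(c['eye']),np.array(c['rotation'])@np.r_[q,1]
def at_z(c,u,v,z):
    e,d=ray(c,u,v); return e+d*(z-e[2])/d[2]
def proj(c,P):
    f=200/np.tan(np.radians(c['vfov'])/2); x=np.array(c['rotation']).T@(np.array(P)-c['eye']); s=x[:2]/x[2]
    return s*(1+c['k1']*(s@s))*f+[c['cx'],c['cy']]
E
python3 - <<'E'
from h import *
for n in('scene','top'):
    snap(n,n+'0.png'); print(n,bot.get_calibration(n))
o=bot.get_obs(); print(o)
E
```

```text
scene {'vfov': 57.631780144588, 'cx': 321.1105944969132, 'cy': 197.6444460713473, 'k1': 0.010440981852900781, 'eye': array([901.06946966, 437.08416335, 895.72147546]), 'rotation': array([-2.54452187e+00, -2.36083814e-03,  2.56366190e+00])}
top {'vfov': 56.44167131112809, 'cx': 322.83581978704007, 'cy': 205.7107180578267, 'k1': -0.08225318581572852, 'eye': array([ 537.76430708,  -14.16555769, 1111.44897196]), 'rotation': array([-3.0771955 , -0.00945326, -1.56662494])}
{'time': 0.1, 'joint_positions': array([ 1.19595878e+00,  3.42655916e-01,  1.52492191e+00, -6.06169156e-06,
        1.27540369e+00, -1.46029415e-01]), 'dq': array([-7.76549071e-04, -5.40279142e-04, -1.78768575e-03, -6.23518872e-05,
       -1.93784831e-03,  7.25571128e-04]), 'tau': array([ 1.51464199e-03, -4.31998372e+01, -2.44691652e+01,  7.19531067e-02,
        5.24609245e-02, -7.46769319e-05]), 'tool_pos': array([118.93894297, 510.97489528, 226.1128266 ]), 'tcp_rot': array([-3.14021773e+00, -1.96359706e-04,  2.91278615e+00]), 'contact_force': array([ 0.15140114, -0.65960225,  0.5226598 ]), 'moment': array([ 0.04223501, -0.00604802,  0.0139497 ]), 'finger_force': 0.0, 'grip_width': 91.55439659530303}
```

```bash
cat >> h.py <<'E'
from scipy.spatial.transform import Rotation as Ro
def cal(n):
    c=dict(bot.get_calibration(n)); c['rotation']=Ro.from_euler('xyz',c['rotation']).as_matrix(); return c
E
```

```text
(no output)
```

View pics/top0.png

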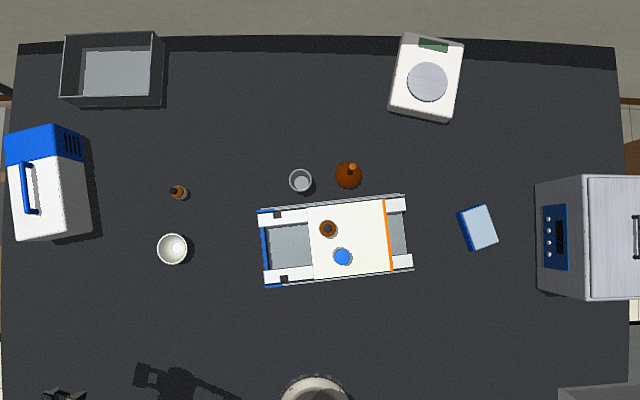

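View pics/scene0.png

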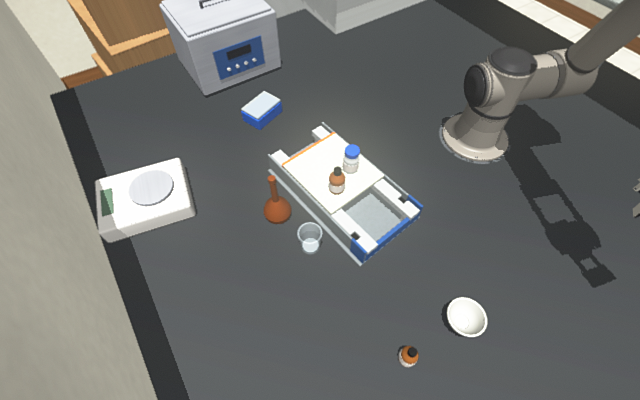

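```bash
python3 - <<'E'
import cv2
im=cv2.imread('pics/top0.png')[185:295,250:420]; cv2.imwrite('pics/c1.png',cv2.resize(im,None,fx=4.7,fy=4.7,interpolation=cv2.INTER_CUBIC))
im=cv2.imread('pics/scene0.png')[120:265,260:430]; cv2.imwrite('pics/c2.png',cv2.resize(im,None,fx=4,fy=4,interpolation=cv2.INTER_CUBIC))
E
```

```text
(no output)
```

View pics/c1.png

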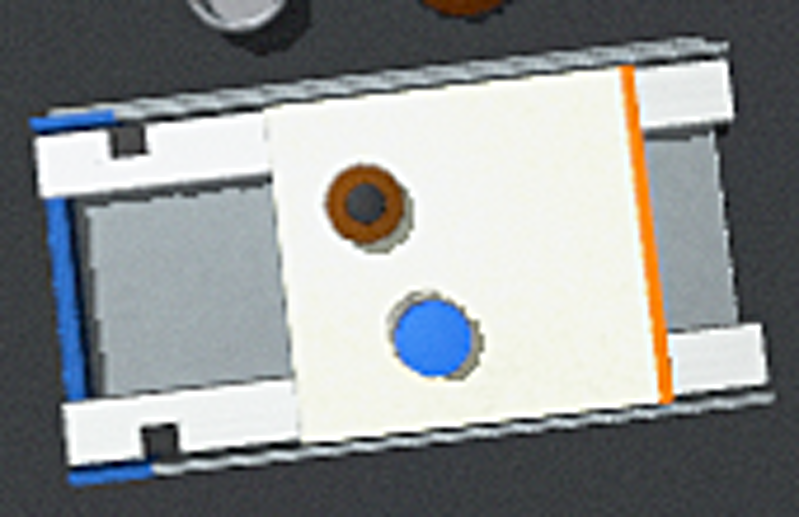

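View pics/c2.png

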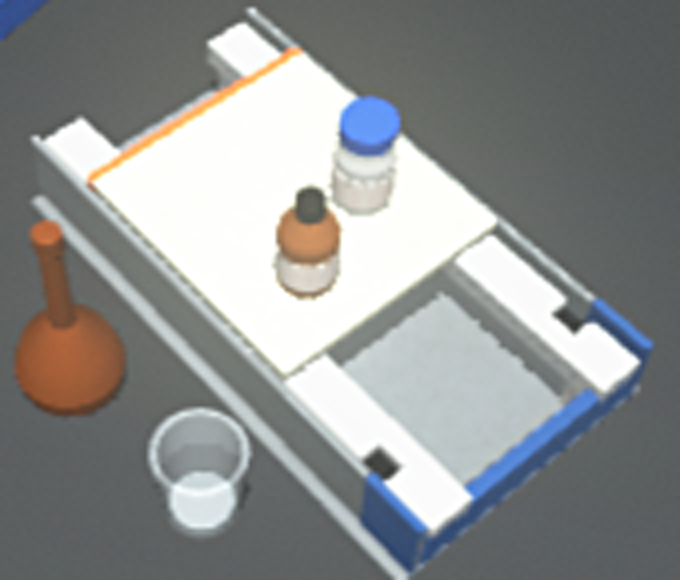

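```bash
cat > fit.py <<'E'
from h import *
from scipy.optimize import least_squares
T=cal('top');S=cal('scene')
t=lambda x,y:(250+(x+.5)/4.7-.5,185+(y+.5)/4.7-.5); s=lambda x,y:(260+(x+.5)/4-.5,120+(y+.5)/4-.5)
R=[(210,-102,35,138),(210,-62,42,197),(-210,-102,728,62),(-210,-62,733,120),(210,62,65,405),(210,102,70,465),(-210,62,762,325),(-210,102,768,382)]
Q=[(210,-62,470,495),(210,-102,430,530),(210,102,640,355),(210,62,600,392)]
def W(p,X,z): 
    c,n=np.cos(p[2]),np.sin(p[2]); return [p[0]+c*X[0]-n*X[1],p[1]+n*X[0]+c*X[1],z]
def res(p,which):
    r=[]
    if 't' in which: r+=[proj(T,W(p,a[:2],p[3]))-t(*a[2:]) for a in R]
    if 's' in which: r+=[proj(S,W(p,a[:2],p[3]))-s(*a[2:]) for a in Q]
    if which!='ts': r.append(np.array([(p[3]-60)*1.,0]))
    return np.concatenate(r)
if __name__=='__main__':
  for w in('t','s','ts'):
    f=least_squares(res,[500,0,1.65,60],args=(w,)); print(w,f.x.round(3),np.abs(f.fun).max().round(2),(f.cost*2/len(f.fun))**.5)
    p=f.x
  p=least_squares(res,[500,0,1.65,60],args=('t',)).x
  def inv(P): c,n=np.cos(p[2]),np.sin(p[2]); d=P[:2]-p[:2]; return np.array([c*d[0]+n*d[1],-n*d[0]+c*d[1]])
  for name,a in dict(fr1=(268,107),fr2=(300,442),or1=(634,66),or2=(672,402),of1=(622,66),of2=(660,402)).items():
    print(name,inv(at_z(T,*t(*a),78)).round(1))
  for a in((296,47),(90,183),(283,374),(495,220)): print('scene board',inv(at_z(S,*s(*a),78)).round(1))
  for a in((365,203),(432,337)): print('caps',inv(at_z(T,*t(*a),160)).round(1))
  for a in((110,140),(145,140),(145,440),(178,440)): print('notch',inv(at_z(T,*t(*a),60)).round(1))
E
python3 fit.py
```

```text
t [508.306 -58.817   1.688  59.85 ] 1.78 0.7570642862816704
s [510.995 -56.461   1.699  59.932] 0.99 0.489256876135353
ts [507.846 -58.552   1.69   56.184] 1.66 0.7364203284161587
fr1 [  69. -100.]
fr2 [72.1 97.4]
or1 [-149.7 -100. ]
or2 [-148.    99.6]
of1 [-142.6 -100.7]
of2 [-141.    98.7]
scene board [-145.3   98.6]
scene board [-137.9 -105. ]
scene board [  74.6 -103.4]
scene board [73.2 96.3]
caps [ 20.2 -37.1]
caps [-7.6 39. ]
notch [166.  -92.1]
notch [145.1 -89.7]
notch [164.3  88.2]
notch [144.7  90.4]
```

The top view shows the rack with its blue end to the left (+y). The orange edge is near (388,234), the notches near (278,215) and (284,279), and the tip box near (478,227), well behind. Scene view agrees. The board's origin is at rack x ≈ -39, about 109 mm short of home. First I'll spin the tool to the rack axes.

jog_arm --targets '[{"xyz":[0,0,0],"spin":1},{"xyz":[0,0,0],"spin":1},{"xyz":[0,0,0],"spin":1},{"xyz":[0,0,0],"spin":1},{"xyz":[0,0,0],"spin":1},{"xyz":[0,0,0],"spin":1},{"xyz":[0,0,0],"spin":1},{"xyz":[0,0,0],"spin":1},{"xyz":[0,0,0],"spin":1},{"xyz":[0,0,0],"spin":1}]' --gripper 35

```text
time: 1.35
tool_pos: [119.0, 511.1, 226.3]
tcp_rot: [-3.141, 0.001, 1.909]
contact_force: [0.1, -0.2, -0.6]
grip_width: 31.9
finger_force: 0.0
```

jog_arm --targets '[{"xyz":[0,0,0],"spin":0.75},{"xyz":[0,0,0],"spin":0.75},{"xyz":[0,0,0],"spin":0.74},{"xyz":[-0.5,0.5,0],"spin":0},{"xyz":[-0.5,0.5,0],"spin":0},{"xyz":[-0.5,0.5,0],"spin":0},{"xyz":[-0.5,0.5,0],"spin":0},{"xyz":[-0.5,0.5,0],"spin":0},{"xyz":[-0.5,0.5,0],"spin":0},{"xyz":[-0.5,0.5,0],"spin":0}]'

```text
time: 2.6
tool_pos: [431.2, 264.8, 226.5]
tcp_rot: [-3.141, -0.0, 1.689]
contact_force: [0.7, 0.4, -0.2]
grip_width: 31.7
finger_force: 0.0
```

jog_arm --targets '[{"xyz":[-0.67,0.05,0],"spin":0},{"xyz":[-0.67,0.05,0],"spin":0},{"xyz":[-0.67,0.05,0],"spin":0},{"xyz":[-0.67,0.05,0],"spin":0},{"xyz":[-0.67,0.05,0],"spin":0},{"xyz":[-0.67,0.05,0],"spin":0},{"xyz":[-0.67,0.05,0],"spin":0},{"xyz":[-0.67,0.05,0],"spin":0},{"xyz":[-0.67,0.05,0],"spin":0},{"xyz":[-0.67,0.05,0],"spin":0}]'

```text
time: 3.85
tool_pos: [532.9, -263.0, 226.3]
tcp_rot: [-3.141, -0.001, 1.689]
contact_force: [1.3, 0.1, -0.4]
grip_width: 32.0
finger_force: 0.0
```

```bash
python3 - <<'E'
from h import *
o=bot.get_obs(); print(o['tool_pos'],bot.get_calibration('wrist')); snap('wrist','w0.png')
c=cal('wrist'); r=np.array
p=[508.3,-58.8]; a=1.688
for X,z in(((-149,-50),78),((-149,50),78),((-210,62),60),((-210,-62),60)):
    print(X,proj(c,[p[0]+np.cos(a)*X[0]-np.sin(a)*X[1],p[1]+np.sin(a)*X[0]+np.cos(a)*X[1],z]).round(1))
E
```

```text
[ 532.85130943 -262.99111013  226.27844205] {'vfov': 62.52248560060087, 'cx': 318.6706663284698, 'cy': 198.3612857254688, 'k1': -0.03924455378357279, 'eye': array([ 524.09221935, -193.46440337,  385.31556858]), 'rotation': array([2.88239526e+00, 5.34991117e-04, 1.16818050e-01])}
(-149, -50) [374.2 118.3]
(-149, 50) [264.  118.7]
(-210, 62) [257.7 180.5]
(-210, -62) [380.9 180. ]
```

View pics/w0.png

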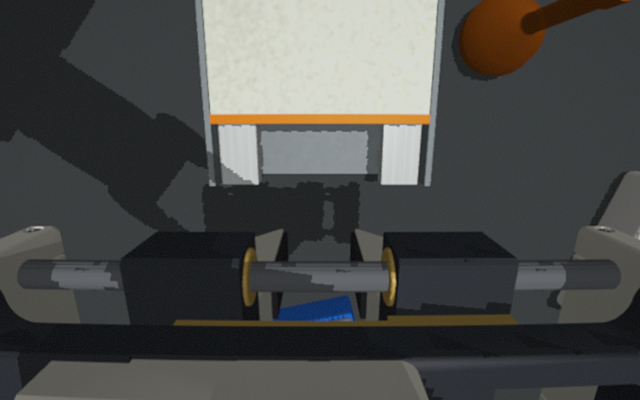

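The wrist view shows the orange edge straight across at row 123 and the open rail ends at row 185. Rails run from columns 260 to 381, centred on the fingers. Both edges sit about 4 mm from where I predicted. Next I descend behind the face.

jog_arm --targets '[{"xyz":[0,0,0.2],"spin":0},{"xyz":[0,0,0.3],"spin":0},{"xyz":[0,0,0.3],"spin":0},{"xyz":[0,0,0.3],"spin":0},{"xyz":[0,0,0.3],"spin":0},{"xyz":[0,0,0.3],"spin":0},{"xyz":[0,0,0.2],"spin":0},{"xyz":[0,0,0.15],"spin":0},{"xyz":[0,0,0.05],"spin":0},{"xyz":[0,0,0],"spin":0}]'

```text
time: 5.15
tool_pos: [533.1, -261.3, 58.9]
tcp_rot: [3.141, 0.0, 1.689]
contact_force: [-0.9, 0.3, -0.0]
grip_width: 32.0
finger_force: 0.0
```

jog_arm --targets '[{"xyz":[0.06,0,0],"spin":0},{"xyz":[0.06,0,0],"spin":0},{"xyz":[0.06,0,0],"spin":0},{"xyz":[0.06,0,0],"spin":0},{"xyz":[0.05,0,0],"spin":0},{"xyz":[0.03,0,0],"spin":0},{"xyz":[0.03,0,0],"spin":0},{"xyz":[0.03,0,0],"spin":0},{"xyz":[0.03,0,0],"spin":0},{"xyz":[0.03,0,0],"spin":0}]'

```text
time: 6.4
tool_pos: [528.7, -226.2, 58.7]
tcp_rot: [-3.142, -0.0, 1.689]
contact_force: [-0.4, 0.3, 0.1]
grip_width: 31.5
finger_force: 0.0
```

jog_arm --targets '[{"xyz":[0.025,0,0],"spin":0},{"xyz":[0.025,0,0],"spin":0},{"xyz":[0.025,0,0],"spin":0},{"xyz":[0.025,0,0],"spin":0},{"xyz":[0.025,0,0],"spin":0},{"xyz":[0.025,0,0],"spin":0},{"xyz":[0.025,0,0],"spin":0},{"xyz":[0.025,0,0],"spin":0},{"xyz":[0.025,0,0],"spin":0},{"xyz":[0.025,0,0],"spin":0}]'

```text
time: 7.65
tool_pos: [526.4, -206.5, 58.7]
tcp_rot: [3.141, 0.0, 1.689]
contact_force: [0.6, -3.3, -1.2]
grip_width: 32.4
finger_force: 1.7
```

jog_arm --targets '[{"xyz":[0.03,0,0],"spin":0},{"xyz":[0.04,0,0],"spin":0},{"xyz":[0.05,0,0],"spin":0},{"xyz":[0.05,0,0],"spin":0},{"xyz":[0.05,0,0],"spin":0},{"xyz":[0.05,0,0],"spin":0},{"xyz":[0.05,0,0],"spin":0},{"xyz":[0.05,0,0],"spin":0},{"xyz":[0.05,0,0],"spin":0},{"xyz":[0.05,0,0],"spin":0}]'

```text
time: 8.9
tool_pos: [522.0, -168.9, 58.7]
tcp_rot: [3.142, -0.0, 1.689]
contact_force: [0.4, -3.7, -1.4]
grip_width: 32.3
finger_force: 1.8
```

```bash
python3 - <<'E'
from h import *
print(bot.get_obs()['tool_pos'])
im=snap('top','t1.png')[185:295,250:420]; cv2.imwrite('pics/c3.png',cv2.resize(im,None,fx=4.7,fy=4.7,interpolation=cv2.INTER_CUBIC))
E
```

```text
[ 521.96730729 -168.90045111   58.70754363]
```

View pics/c3.png

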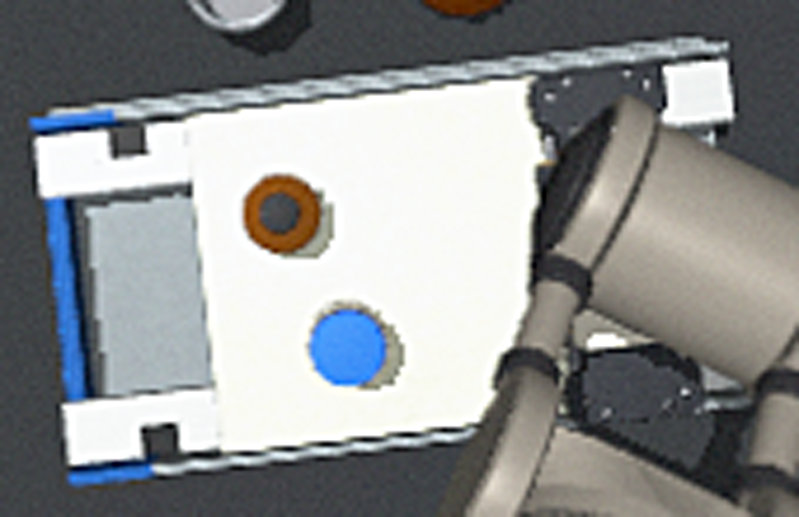

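The top crop shows the front edge at (187,117)–(219,452), i.e. moved about 48 mm, with about 60 mm left to go. The bottles are upright.

jog_arm --targets '[{"xyz":[0.05,0,0],"spin":0},{"xyz":[0.06,0,0],"spin":0},{"xyz":[0.06,0,0],"spin":0},{"xyz":[0.06,0,0],"spin":0},{"xyz":[0.06,0,0],"spin":0},{"xyz":[0.06,0,0],"spin":0},{"xyz":[0.06,0,0],"spin":0},{"xyz":[0.06,0,0],"spin":0},{"xyz":[0.04,0,0],"spin":0},{"xyz":[0.02,0,0],"spin":0}]'

```text
time: 10.2
tool_pos: [517.0, -126.8, 58.7]
tcp_rot: [3.142, -0.0, 1.689]
contact_force: [0.1, -4.6, 0.3]
grip_width: 32.1
finger_force: 2.1
```

jog_arm --targets '[{"xyz":[0.0125,0,0],"spin":0},{"xyz":[0.0125,0,0],"spin":0},{"xyz":[0.01,0,0],"spin":0},{"xyz":[0.01,0,0],"spin":0},{"xyz":[0.01,0,0],"spin":0},{"xyz":[0.01,0,0],"spin":0},{"xyz":[0.01,0,0],"spin":0},{"xyz":[0,0,0],"spin":0},{"xyz":[0,0,0],"spin":0},{"xyz":[0,0,0],"spin":0}]'

```text
time: 11.45
tool_pos: [516.3, -120.9, 58.7]
tcp_rot: [3.142, -0.0, 1.689]
contact_force: [0.4, -3.0, -0.6]
grip_width: 32.1
finger_force: 1.5
```

```bash
python3 - <<'E'
from h import *
o=bot.get_obs();d=o['tool_pos'][:2]-[508.3,-58.8]; print(o['tool_pos'],o['contact_force'],-.118*d[0]+.993*d[1])
a=snap('top','t2.png')[185:295,250:420]; b=snap('wrist','w2.png')
A=cv2.resize(a,None,fx=3.5,fy=3.5,interpolation=cv2.INTER_CUBIC)
B=b[0:200,140:500]; B=cv2.resize(B,(A.shape[1],int(200*A.shape[1]/360)))
V=np.vstack([A[:265],B[:330]]); print(V.shape); cv2.imwrite('pics/v2.png',V)
E
```

```text
[ 516.29854884 -120.94003501   58.71535279] [ 0.44152881 -3.01395503 -0.59327912] -62.64888352875591
(595, 595, 3)
```

View pics/v2.png

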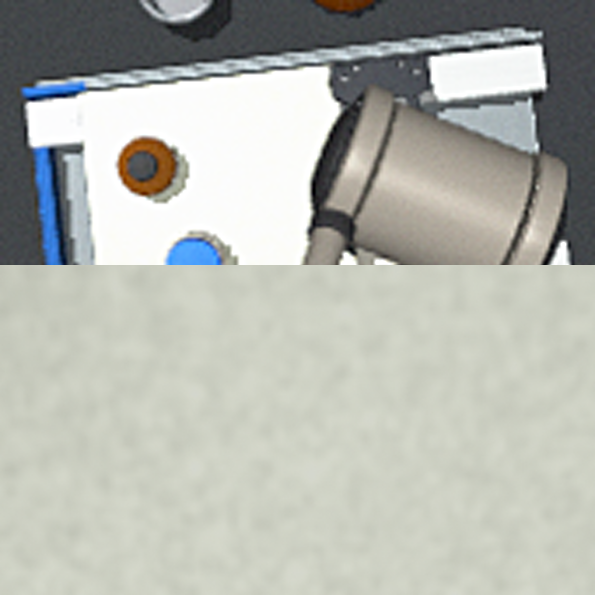

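The board's front edge is about 12 mm short of home and the bottles are upright. Now I creep forward.

jog_arm --targets '[{"xyz":[0.01,0,0],"spin":0},{"xyz":[0.01,0,0],"spin":0},{"xyz":[0.01,0,0],"spin":0},{"xyz":[0.01,0,0],"spin":0},{"xyz":[0.005,0,0],"spin":0},{"xyz":[0.005,0,0],"spin":0},{"xyz":[0.005,0,0],"spin":0},{"xyz":[0.005,0,0],"spin":0},{"xyz":[0.005,0,0],"spin":0},{"xyz":[0,0,0],"spin":0}]'

```text
time: 12.8
tool_pos: [515.7, -115.9, 58.7]
tcp_rot: [3.142, -0.0, 1.689]
contact_force: [0.6, -4.4, 1.6]
grip_width: 31.8
finger_force: 2.1
```

jog_arm --targets '[{"xyz":[0.005,0,0],"spin":0},{"xyz":[0.005,0,0],"spin":0},{"xyz":[0.005,0,0],"spin":0},{"xyz":[0.005,0,0],"spin":0},{"xyz":[0.005,0,0],"spin":0},{"xyz":[0,0,0],"spin":0},{"xyz":[0,0,0],"spin":0},{"xyz":[0,0,0],"spin":0},{"xyz":[0,0,0],"spin":0},{"xyz":[0,0,0],"spin":0}]'

```text
time: 14.05
tool_pos: [515.4, -113.9, 58.7]
tcp_rot: [3.142, -0.0, 1.689]
contact_force: [1.1, -2.9, 0.3]
grip_width: 32.5
finger_force: 1.8
```

```bash
cat > cap.py <<'E'
from h import *
def cen(im):
    h=cv2.cvtColor(im,cv2.COLOR_BGR2HSV); m=cv2.inRange(h,(105,120,120),(120,255,255))
    n,l,s,c=cv2.connectedComponentsWithStats(m); return [(int(s[i,4]),c[i].round(2)) for i in range(1,n) if 30<s[i,4]<600]
def look(tag,ims=None):
    o=bot.get_obs(); d=o['tool_pos'][:2]-[508.3,-58.8]; print('tcp rx',-.118*d[0]+.993*d[1],o['contact_force'].round(1))
    for n in('scene','top'):
        im=snap(n,f'{n}_{tag}.png'); c=cal(n)
        for a,p in cen(im):
            print(n,a,p,[at_z(c,*p,z).round(1)[:2] for z in(158,152)])
E
python3 -c "
from cap import *
for n in('scene','top'):
    c=cal(n)
    for a,p in cen(cv2.imread(f'pics/{n}0.png')): print('start',n,a,p,[at_z(c,*p,z).round(1)[:2] for z in(158,152)])
look('a')"
```

```text
start scene 35 [224.89  56.6 ] [array([ 584.2, -630.2]), array([ 581.6, -638.9])]
start scene 416 [262.55 116.86] [array([ 613.3, -310.3]), array([ 611. , -316.4])]
start scene 156 [351.98 150.48] [array([472.1, -65.3]), array([468.6, -69.4])]
start scene 52 [415.19 201.02] [array([438.7, 151.3]), array([435., 149.])]
start scene 189 [392.49 231.25] [array([538.7, 186.3]), array([535.8, 184.3])]
start scene 55 [358.2 245.6] [array([626.9, 172.8]), array([624.7, 170.7])]
start top 84 [567.17 235.83] [array([ 521.8, -675.7]), array([ 521.7, -679.9])]
start top 35 [465.09 212.69] [array([ 582.9, -393.2]), array([ 583.1, -395.6])]
start top 45 [264.64 210.18] [array([587.1, 126.2]), array([587.4, 127.1])]
start top 191 [263.44 247.98] [array([490.6, 128.1]), array([490.3, 129. ])]
start top 38 [470.   239.92] [array([ 512.2, -405.1]), array([ 512. , -407.5])]
start top 206 [341.73 256.52] [array([469.8, -71.6]), array([469.4, -72. ])]
start top 49 [273.24 285.61] [array([395.4, 102.2]), array([394.5, 102.9])]
tcp rx -55.527126778349746 [ 1.1 -2.9  0.3]
scene 418 [262.54 116.83] [array([ 613.3, -310.4]), array([ 610.9, -316.5])]
scene 169 [378.97 173.44] [array([459.8,  36. ]), array([456.2,  32.7])]
scene 34 [416.29 201.5 ] [array([437.4, 153.8]), array([433.6, 151.5])]
scene 158 [392.15 231.16] [array([539.2, 185.7]), array([536.3, 183.7])]
scene 47 [358.87 246.17] [array([626.5, 174.8]), array([624.3, 172.7])]
top 100 [567.03 234.95] [array([ 524.2, -675.4]), array([ 524.1, -679.5])]
top 105 [467.99 224.83] [array([ 551.3, -400.4]), array([ 551.4, -402.8])]
top 47 [264.64 210.23] [array([587. , 126.2]), array([587.3, 127.1])]
top 198 [263.43 248.01] [array([490.5, 128.1]), array([490.2, 129. ])]
top 196 [302.2 261.4] [array([457.1,  29. ]), array([456.6,  29.2])]
top 54 [272.69 285.69] [array([395.2, 103.6]), array([394.3, 104.3])]
```

jog_arm --targets '[{"xyz":[0.005,0,0],"spin":0},{"xyz":[0.005,0,0],"spin":0},{"xyz":[0.005,0,0],"spin":0},{"xyz":[0.005,0,0],"spin":0},{"xyz":[0.005,0,0],"spin":0},{"xyz":[0.005,0,0],"spin":0},{"xyz":[0,0,0],"spin":0},{"xyz":[0,0,0],"spin":0},{"xyz":[0,0,0],"spin":0},{"xyz":[0,0,0],"spin":0}]'

```text
time: 15.4
tool_pos: [514.9, -111.2, 58.6]
tcp_rot: [-3.141, -0.001, 1.689]
contact_force: [0.2, 0.6, 0.0]
grip_width: 32.1
finger_force: 0.0
```

```bash
python3 -c "
from cap import *
look('b')" | grep -E "rx|e 1[67]|top 19"
```

```text
tcp rx -52.83281366857515 [0.2 0.6 0. ]
scene 175 [379.47 175.5 ] [array([462.9,  41.9]), array([459.3,  38.7])]
top 198 [263.43 248.01] [array([490.5, 128.1]), array([490.2, 129. ])]
```

Force fell to zero and the cap dropped 6 mm in the scene view, so the board is in the notches. I back off straight, then rise.

jog_arm --targets '[{"xyz":[-0.02,0,0],"spin":0},{"xyz":[-0.05,0,0],"spin":0},{"xyz":[-0.1,0,0],"spin":0},{"xyz":[-0.15,0,0],"spin":0},{"xyz":[-0.2,0,0],"spin":0},{"xyz":[-0.2,0,0],"spin":0},{"xyz":[-0.2,0,0],"spin":0},{"xyz":[-0.2,0,0],"spin":0},{"xyz":[-0.2,0,0],"spin":0},{"xyz":[0,0,0],"spin":0}]'

```text
time: 16.75
tool_pos: [527.7, -217.7, 58.6]
tcp_rot: [3.141, 0.0, 1.687]
contact_force: [-0.4, 0.8, -0.2]
grip_width: 32.2
finger_force: 0.0
```

jog_arm --targets '[{"xyz":[0,0,-0.3],"spin":0},{"xyz":[0,0,-0.3],"spin":0},{"xyz":[0,0,-0.3],"spin":0},{"xyz":[0,0,-0.3],"spin":0},{"xyz":[0,0,-0.3],"spin":0},{"xyz":[0,0,-0.3],"spin":0},{"xyz":[-0.2,0,-0.1],"spin":0},{"xyz":[-0.2,0,0],"spin":0},{"xyz":[0,0,0],"spin":0},{"xyz":[0,0,0],"spin":0}]'

```text
time: 18.0
tool_pos: [530.8, -248.2, 209.4]
tcp_rot: [-3.14, -0.002, 1.688]
contact_force: [0.8, -0.5, 0.3]
grip_width: 32.0
finger_force: 0.0
```

```bash
python3 -c "
from cap import *
look('f')
a=cv2.imread('pics/top_f.png')[185:295,250:420];b=cv2.imread('pics/scene_f.png')[120:265,260:430]
cv2.imwrite('pics/v3.png',np.vstack([cv2.resize(a,None,fx=2.2,fy=2.2),cv2.resize(b,None,fx=2.2,fy=2.2)]).repeat(1,0))
A=cv2.resize(a,None,fx=4.7,fy=4.7,interpolation=2)[:,:400];B=cv2.resize(b,None,fx=3.5,fy=3.5,interpolation=2)[:517,:]
B=B[:,-400:];cv2.imwrite('pics/v3.png',np.hstack([A,B]))
" | grep -E "rx|e 1[67]|top 19"
```

```text
tcp rx -190.69482239627797 [ 0.8 -0.5  0.3]
scene 172 [379.56 175.37] [array([462.4,  41.7]), array([458.9,  38.5])]
top 191 [263.44 247.98] [array([490.6, 128.1]), array([490.3, 129. ])]Traceback (most recent call last):
  File "<string>", line 7, in <module>
    B=B[:,-400:];cv2.imwrite('pics/v3.png',np.hstack([A,B]))
                                           ~~~~~~~~~^^^^^^^
    return _nx.concatenate(arrs, 1, dtype=dtype, casting=casting)
           ~~~~~~~~~~~~~~~^^^^^^^^^^^^^^^^^^^^^^^^^^^^^^^^^^^^^^^
ValueError: all the input array dimensions except for the concatenation axis must match exactly, but along dimension 0, the array at index 0 has size 517 and the array at index 1 has size 508
```

View pics/v3.png

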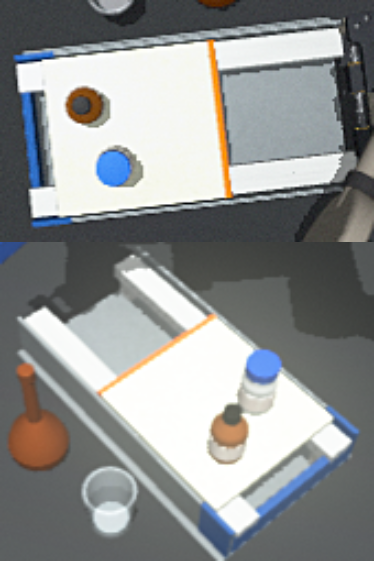

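The board lies square with its front edge about 30 mm from the blue end. The bottles are upright and the flask and beaker look unmoved. I'll check numerically that the rear edge is down too.

```bash
python3 - <<'E'
from h import *
def org(f):
    h=cv2.cvtColor(cv2.imread('pics/'+f),cv2.COLOR_BGR2HSV); m=cv2.inRange(h,(8,200,190),(18,255,255))
    n,l,s,c=cv2.connectedComponentsWithStats(m); i=1+s[1:,4].argmax(); 
    ys,xs=np.nonzero(l==i); k=np.c_[xs,ys]; 
    d=k-k.mean(0); v=np.linalg.svd(d,full_matrices=False)[2][0]; t=d@v; e=(t.max()+t.min())/2
    return k.mean(0)+v*e
for a in('0','_f'):
    (e1,d1),(e2,d2)=[ray(cal(n),*org(n+a+'.png')) for n in('top','scene')]
    s=np.linalg.lstsq(np.c_[d1,-d2],e2-e1,rcond=None)[0]; P,Q=e1+d1*s[0],e2+d2*s[1]; M=(P+Q)/2
    print(a,P.round(1),Q.round(1),'rack x',-.117*(M[0]-508.3)+.993*(M[1]+58.8))
E
```

```text
Traceback (most recent call last):
ValueError: attempt to get argmax of an empty sequence
```

```bash
python3 - <<'E'
from h import *
box={'top0':(380,195,400,275),'top_f':(335,195,365,280),'scene0':(275,125,340,170),'scene_f':(285,145,370,210)}
def org(f):
    x0,y0,x1,y1=box[f]; im=cv2.imread(f'pics/{f}.png')[y0:y1,x0:x1].astype(int); m=((im[...,2]-im[...,0]>70)&(im[...,2]>120)).astype('u1')
    n,l,s,c=cv2.connectedComponentsWithStats(m); i=1+s[1:,4].argmax(); ys,xs=np.nonzero(l==i); k=np.c_[xs+x0,ys+y0]
    print(f,len(k),k.min(0),k.max(0)); d=k-k.mean(0); v=np.linalg.svd(d,full_matrices=False)[2][0]; t=d@v
    return k.mean(0)+v*(t.max()+t.min())/2
for a in('0','_f'):
    (e1,d1),(e2,d2)=[ray(cal(n),*org(n+a)) for n in('top','scene')]
    s=np.linalg.lstsq(np.c_[d1,-d2],e2-e1,rcond=None)[0]; P,Q=e1+d1*s[0],e2+d2*s[1]; M=(P+Q)/2
    print(a,P.round(1),Q.round(1),'rack x',-.117*(M[0]-508.3)+.993*(M[1]+58.8))
E
```

```text
top0 237 [381 199] [393 270]
scene0 142 [282 132] [334 166]
0 [ 525.3 -204.1   68.8] [ 528.1 -206.3   69.2] rack x -147.52386821648903
top_f 239 [344 203] [355 274]
scene_f 153 [304 153] [358 189]
_f [513.5 -98.9  64. ] [ 515. -100.   64.] rack x -41.04600723543581
```

```bash
python3 -c "
from plant import bot
print(bot.close_job())"
```

```text
the job is handed in; nothing more can be done
None
```

I pushed the board until it dropped into the notches and handed the job in at about 18 s; my last camera check put it about 2 mm short of home, with both bottles upright, but the hand-in returned no verdict.

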